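Weigh the part-used tin on the baker's scale

TASK

Find out how much is left in the tin: stand it upright on the round dish of the baker's scale and bring the scale into balance, so that it comes to rest with its pointer between the two black marks. If the sliding poise alone cannot balance it, set the loose weight that suits on the square platform first and slide the poise along its rail for the rest; weights that you do not use stay in their box. Keep the tin upright, and leave the other things round the scale where they are.

Things in the scene. Friction and masses are not known exactly. Their poses are not given: they have to be found in the camera images.
- scale: white baker's scale, fixed while you work: casing 125 x 310 mm, top 64 mm high; origin under its centre, z up, -x its front (rail side), +y its left end (dish). A 30 mm wide post with the index plate stands in the middle, 183 mm high. The pans stay level and move straight up and down, one against the other; a load counts the same anywhere on its pan. Empty, with the poise at 0, it balances
- beam (a joint): tilt of the beam, rad, stops at -0.12 and 0.12: 0 = level, pointer between the two black marks on the index plate; positive = dish (tin) side high, platform side too heavy; negative = tin side too heavy. Proportional to the imbalance, about 45 g brings it to a stop. It swings softly and settles in about a second
- poise (a joint): position of the sliding poise on the rail, m: 0 = left end (dish side), 0.15 = right end (platform side). Every mm counts as 1 g on the platform side (0 to 150 g). It slides with about 0.5 N of friction and stays where it is left
- poise_knob (a point): top centre of the poise's upright round steel knob: 16 mm in diameter over its upper 31 mm, below that a 10 mm neck; 40 mm below this point begins the block, 26 mm long along the rail, 22 mm wide. The rail runs along the scale's y, 105 mm in front of its centre, 75 mm high; this point is 130 mm high, up to 10 mm more or less as the beam tilts. Moving to the scale's -y adds weight
- dish_top (a point): middle of the flat floor of the round aluminium goods dish (inner floor 108 mm across, rim 6 mm higher, 128 mm across); 105 mm high when level, 14 mm up or down at the stops; its frame is that of the scale
- platform_top (a point): middle of the top of the square flat aluminium weight platform, 112 x 112 mm; 105 mm high when level, 14 mm up or down at the stops; its frame is that of the scale
- tin: the closed, part-used tin, a plain cylinder 57 mm in diameter and 72 mm high, printed label and gold-coloured lid; origin at the centre of its underside, z up. It weighs between 45 and 295 g: the amount left differs every time and cannot be seen
- weight_box: low wooden box of the weights, fixed to the worktop while you work: 206 x 76 x 18 mm high, walls 5 mm, three compartments in a row along its own x; origin under its centre
- weight_100: 100 g steel weight, the smallest: body 27 mm in diameter and 22 mm high, round grip knob above it 15 mm in diameter, from 32 to 42 mm height; origin at the centre of its underside
- weight_200: 200 g steel weight, the middle one: body 36 mm in diameter and 28 mm high, grip knob 17 mm in diameter, from 38 to 48 mm height; origin at the centre of its underside
- weight_500: 500 g steel weight, the largest: body 49 mm in diameter and 38 mm high, grip knob 20 mm in diameter, from 48 to 58 mm height; origin at the centre of its underside
- white_bowl: small white bowl of pasta, 98 mm across, 61 mm high, a bystander; origin at the centre of its underside
- timer: round kitchen timer with a red crown, 61 mm across, 46 mm high, a bystander; origin at the centre of its underside
- spice_jar: spice jar with a red cap, 47 mm across, 97 mm high, a bystander; origin at the centre of its underside
- small_glass: small drinking glass, 49 mm across, 62 mm high, a bystander; origin at the centre of its underside
Mind the look-alikes: they are no part of the job. What is shaped like the tin but purple or turquoise is not meant.

How it is judged:
By the outcome, as a careful person would: the job done as asked, in the order asked, and still so for the second after the job is handed in, with the robot touching nothing.
It also fails if it takes over 72 s, if anything falls off the work surface, if the arm or the gripper's body presses on something with over 40 N, if the wrist force passes 120 N, or if a joint passes its speed limit or range.

ROBOT

A 6-joint arm with a two-finger parallel gripper is mounted at the origin on a cart in front of the work surface, level with it; the furniture and walls round the work are solid. World frame = base frame: x ahead of the robot, y to its left, z up, the work surface at z = 0. Lengths are in m, angles in rad, forces in N, time in s.
With the tool pointing down it reaches from about 0.35 to 0.775 m from the base axis. Payload 5.5 kg.
Tool frame: the origin (TCP) lies at the very end of the fingers, on their centre line; the grasp point (between the pads) lies 19 mm behind it (grip_point_offset is the distance from the TCP to the grasp point, in m); z points along the fingers, y is the direction in which the jaws open and shut (so a half turn about z gives the same grasp; the last joint's range is limited). The gripper opens to 85 mm and grips with 20 to 120 N. Pads are 22 mm wide; open, the fingers measure 114 mm over their backs; the gripper's body (76 mm by 85 mm) begins 54 mm behind the grasp point. The pads swing forward as they close: fully open they stand 13 mm farther back than shut.
Start: joints at [1.087, 0.313, 0.046, 1.304, 0, 1.431], TCP at [0.194, 0.541, 0.231] pointing down, gripper open.
Joint ranges: [-2.76, 2.76], [-0.86, 1.69], [-1.03, 1.26], [-2.2, 2.34], [-1.47, 1.5], [-3.14, 3.14]. Speed limits (rad/s): [2.57, 2.57, 3.14, 3.14, 3.14, 3.14].

INTERFACE

Orientations are given as a unit quaternion [w, x, y, z].
In Python, from workcell import * gives the robot as it stands.
- The arm moves only by the shell command python3 -m crank 'ROWS' [OPENING] [FORCE]. ROWS is a JSON object of lists of equal length, an entry for each row: "travel": the shift along the tool's x, y, z in units of 40 mm (1.0 is 40 mm), a list of three; "turn": the turn about the tool's z in rad. In form: {"travel": [[x, y, z], ...], "turn": [turn, ...]}. A call has 1 to 5 rows; each row is the pose to reach, as a shift and turn from the pose commanded when the call began, along the tool's axes at that moment; what a row does not reach only later rows make up. A row lasts 1/12 s, in which the tool goes at most 41.7 mm and 7.16 degrees, less where a joint would pass 70% of its speed; a pose out of reach is approached as far as the arm can. A call with a gripper value outside its range is refused whole. OPENING is the finger opening in mm, from 0 to 85.4, set as the call begins (- or left out, the last holds). The fingers move at their own pace and stop on an object; FORCE is the grip in N (left out, the last holds). Time passes only in rows, so rows that repeat a pose let the fingers close. It gives the time, the measured TCP pose, the force and the opening at its end, in the units of the state.
- get_state(): the state, without advancing time (a new reading comes with each control period).
- read_camera(name): name is "scene" or "side" or "wrist"; returns a dict with "image" (480x640x3 uint8, red, green, blue), "K" (3x3 intrinsics, pixels), "R" (3x3) and "t" (3): a world point X has camera coordinates R X + t. Camera axes: x right, y down, z forward; pixel columns grow to the right and rows downward; lengths in m; the calibration is good to about 2 mm. A picture is of the moment at which its call begins. There is no depth.
- hand_in(): hands the job in, once; it reports no verdict.
The state is a dict: "clock": time; "joint_pos": joint angles; "qvel": joint speeds; "tau": joint torques, N m; "tcp_pos": TCP position; "orientation": TCP orientation; "wrist_force": force on the tool from outside, world axes, zero at the start; "ft_torque": the same for the moment, N m; "finger_gap": finger opening in m.
Only numpy, scipy, OpenCV 4.12 (cv2) and the standard library are available. Lean on these libraries where they do the work, as an engineer would, in place of code of your own. Each camera call takes 0.05 s, during which the arm holds its last target. There are 200 camera calls.

## Working session

There is one attempt and no reset: what is moved stays moved. The work goes in short steps, Python scripts to look and compute and a shell command to move; the robot and the scene stay as the last step left them, time stands still between calls to the robot, and variables do not carry over. Pictures are saved under pics/ and viewed, about 8 in all and at most 12, crops included, and the job is handed in when it is done.

```bash
mkdir -p pics; ls
python3 - <<'E'
from workcell import *
import cv2
for n in ["scene","side"]:
    c=read_camera(n); cv2.imwrite(f"pics/{n}0.png",c["image"][:,:,::-1]); print(n,c["K"].tolist(),c["R"].round(3).tolist(),c["t"].round(3).tolist())
s=get_state(); print(s)
E
```

```text
pics
scene [[557.0423230964805, 0.0, 327.54945439723986], [0.0, 557.0423230964805, 250.2617918646749], [0.0, 0.0, 1.0]] [[0.623, -0.782, 0.015], [-0.384, -0.323, -0.865], [0.681, 0.533, -0.501]] [-0.364, 0.343, 0.994]
side [[521.3905670378238, 0.0, 314.50116875451465], [0.0, 521.3905670378238, 236.36608164914557], [0.0, 0.0, 1.0]] [[0.981, -0.192, -0.02], [-0.093, -0.376, -0.922], [0.169, 0.907, -0.387]] [-0.599, 0.144, 1.041]
{'clock': 0.1, 'joint_pos': array([1.08740375e+00, 3.13911867e-01, 4.51048358e-02, 1.30359930e+00,
       1.43481562e-06, 1.43122232e+00]), 'qvel': array([-0.00115113, -0.00152979,  0.00375355,  0.0006305 ,  0.00244306,
       -0.00020511]), 'tau': array([ 2.43171977e-03, -4.81722522e+01,  2.99245709e+01,  1.27548014e-02,
       -2.07115545e-04,  1.60278762e-05]), 'tcp_pos': array([0.19360767, 0.54094855, 0.23051069]), 'orientation': array([-2.47393209e-04,  1.71063745e-01,  9.85259634e-01, -7.66047469e-04]), 'wrist_force': array([-0.64751239, -1.17402108,  0.34405287]), 'ft_torque': array([-0.02537714, -0.0107534 , -0.033108  ]), 'finger_gap': 0.08516430654345594}
```

View pics/scene0.png

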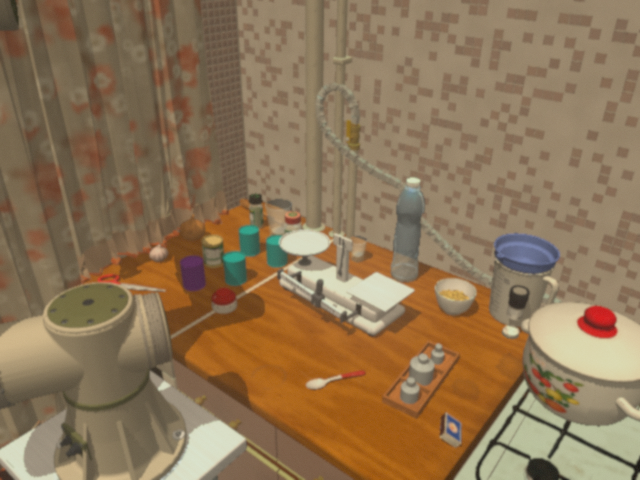

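View pics/side0.png

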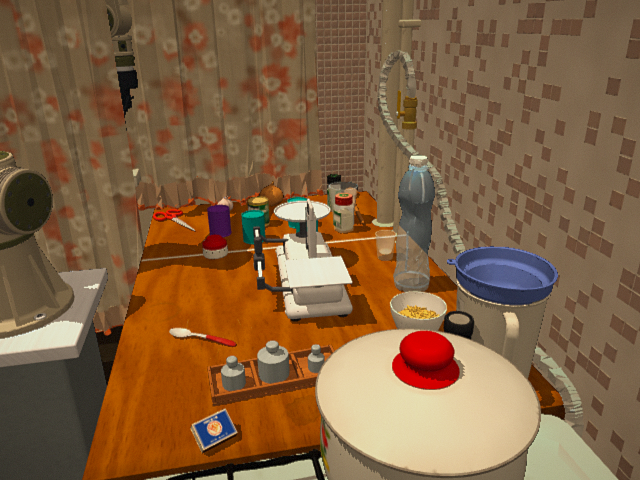

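The scene view shows the scale with its dish at about (304,243) and its platform at (382,292). The gold-lidded tin is at (212,248), among a purple can at (193,273) and turquoise cans at (250,240), (235,268) and (277,250). The weights are at (410,388) 200?, (423,368) 500 and (438,353) 100. In the side view the tin is at (258,208), partly hidden behind a turquoise can at (254,225). I'll enlarge both.

```bash
cat > h.py <<'E'
from workcell import *
import numpy as np, cv2
def ray(c,u,v):
    K,R,t=map(np.array,(c["K"],c["R"],c["t"])); d=R.T@np.linalg.solve(K,[u,v,1.]); return -R.T@t,d
def plane(c,u,v,z):
    o,d=ray(c,u,v); return o+d*(z-o[2])/d[2]
def proj(c,X):
    p=c["K"]@(c["R"]@np.array(X)+c["t"]); return p[:2]/p[2]
def cross(c1,p1,c2,p2):
    A=[];b=[]
    for c,p in((c1,p1),(c2,p2)):
        o,d=ray(c,*p); d=d/np.linalg.norm(d); M=np.eye(3)-np.outer(d,d); A.append(M);b.append(M@o)
    x,r,_,_=np.linalg.lstsq(np.vstack(A),np.hstack(b),rcond=None); return x,np.sqrt(r)
def tool():
    s=get_state(); w,x,y,z=s["orientation"]
    from scipy.spatial.transform import Rotation as Ro
    return s["tcp_pos"],Ro.from_quat([x,y,z,w]).as_matrix()
def rel(X,Rm=None,p=None):
    p0,R0=tool(); return (R0.T@(np.array(X)-p0)/.04).round(3)
E
python3 - <<'E'
from h import *
a=cv2.imread("pics/scene0.png");b=cv2.imread("pics/side0.png")
A=cv2.resize(a[190:350,150:420],(800,474),interpolation=cv2.INTER_CUBIC)[:,:]
B=cv2.resize(b[165:325,120:390],(800,474),interpolation=cv2.INTER_CUBIC)
cv2.imwrite("pics/z1.png",A);cv2.imwrite("pics/z2.png",B)
E
```

```text
(no output)
```

View pics/z1.png

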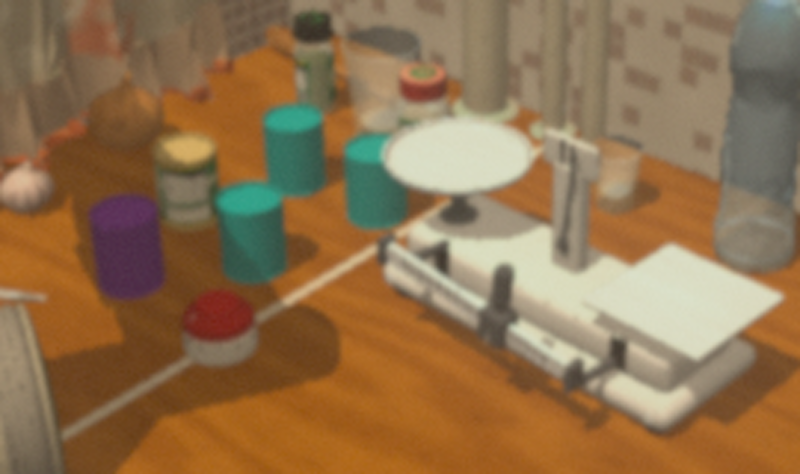

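View pics/z2.png

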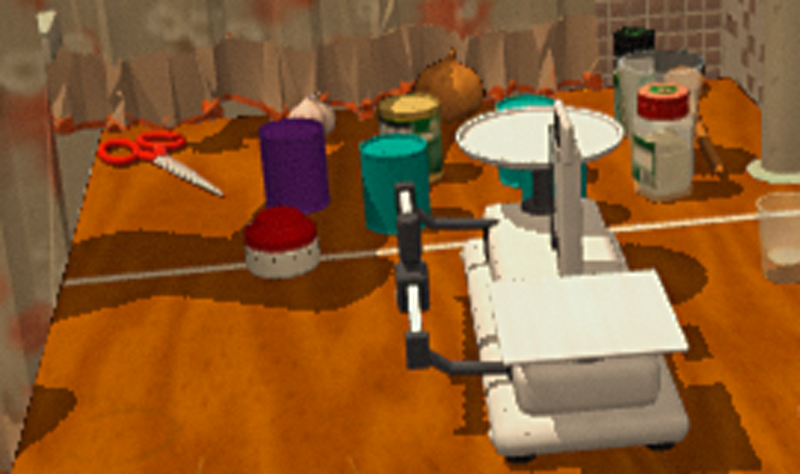

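```bash
cat >> h.py <<'E'
import pickle,os
def cams():
    if not os.path.exists("c.pkl"):
        pickle.dump([read_camera("scene"),read_camera("side")],open("c.pkl","wb"))
    return pickle.load(open("c.pkl","rb"))
k=800/270
E
python3 - <<'E'
from h import *
S,D=cams()
s=lambda u,v:(150+u/k,190+v/k)
d=lambda u,v:(120+u/k,165+v/k)
P=dict(tin=((187,150),(410,106)),dish=((459,153),(540,135)),pA=((672,243),(655,270)),pB=((585,300),(487,283)),pC=((697,358),(502,362)),pD=((783,295),(688,350)),
 knob=((503,266),(411,235)),railL=((385,245),(406,190)),railR=((575,372),(416,345)),timer=((218,300),(282,228)),purple=((127,208),(294,130)),teal1=((250,195),(396,147)),teal2=((294,115),(527,103)),jar=((422,75),(662,92)))
for n,(a,b) in P.items():
    x,r=cross(S,s(*a),D,d(*b)); print(n,x.round(3),r.round(4), "planes tin z.072",plane(S,*s(*a),.072)[:2].round(3),plane(D,*d(*b),.072)[:2].round(3))
# weights: knobs
for n,a,b in (("wa",(410,380),(233,362)),("wb",(424,357),(272,347)),("wc",(438,348),(315,350))):
    print(n,cross(S,a,D,b))
for q in ((385,394),(405,412),(460,353),(437,344)): print(plane(S,*q,.018).round(3))
for q in ((208,372),(216,402),(363,372),(345,345)): print("side",plane(D,*q,.018).round(3))
p,R=tool();print(p,R.round(3))
E
```

```text
tin [0.524 0.348 0.066] [0.0012] planes tin z.072 [0.515 0.337] [0.523 0.331]
dish [0.602 0.089 0.122] [0.0005] planes tin z.072 [0.669 0.146] [0.624 0.226]
pA [ 0.646 -0.101  0.089] [0.0014] planes tin z.072 [ 0.667 -0.087] [ 0.655 -0.063]
pB [ 0.534 -0.096  0.09 ] [0.0013] planes tin z.072 [ 0.554 -0.082] [ 0.539 -0.057]
pC [ 0.528 -0.202  0.088] [0.001] planes tin z.072 [ 0.546 -0.192] [ 0.532 -0.171]
pD [ 0.64  -0.208  0.086] [0.0002] planes tin z.072 [ 0.659 -0.198] [ 0.647 -0.182]
knob [ 0.492 -0.049  0.114] [0.0073] planes tin z.072 [ 0.55  -0.002] [0.496 0.037]
railL [0.496 0.076 0.09 ] [0.0038] planes tin z.072 [0.512 0.092] [0.5   0.127]
railR [ 0.483 -0.126  0.065] [0.0016] planes tin z.072 [ 0.474 -0.132] [ 0.483 -0.137]
timer [0.403 0.178 0.032] [0.0057] planes tin z.072 [0.37  0.137] [0.403 0.073]
purple [0.418 0.304 0.068] [0.0007] planes tin z.072 [0.415 0.299] [0.418 0.292]
teal1 [0.502 0.242 0.067] [0.0005] planes tin z.072 [0.497 0.236] [0.501 0.227]
teal2 [0.628 0.315 0.071] [0.0009] planes tin z.072 [0.625 0.312] [0.627 0.313]
jar [0.738 0.252 0.092] [0.0017] planes tin z.072 [0.765 0.277] [0.754 0.313]
wa (array([ 0.42018203, -0.33452079,  0.04375135]), array([0.00101467]))
wb (array([ 0.48113558, -0.32867865,  0.05765919]), array([0.00109404]))
wc (array([ 0.54813352, -0.32583151,  0.03804489]), array([0.00114385]))
[ 0.382 -0.304  0.018]
[ 0.367 -0.359  0.018]
[ 0.585 -0.361  0.018]
[ 0.58  -0.308  0.018]
side [ 0.38  -0.317  0.018]
side [ 0.391 -0.39   0.018]
side [ 0.615 -0.369  0.018]
side [ 0.605 -0.294  0.018]
[0.19368235 0.54108409 0.23074165] [[-0.941  0.337 -0.   ]
 [ 0.337  0.941 -0.001]
 [ 0.    -0.001 -1.   ]]
```

```bash
python3 -m crank '{"travel":[[-0.94,-0.176,0.1],[-1.88,-0.352,0.2],[-2.82,-0.528,0.3],[-3.76,-0.704,0.4],[-4.7,-0.88,0.5]],"turn":[0,0,0,0,0]}' 85
python3 -m crank '{"travel":[[-0.94,-0.176,0.1],[-1.88,-0.352,0.2],[-2.82,-0.528,0.3],[-3.76,-0.704,0.4],[-4.7,-0.88,0.5]],"turn":[0,0,0,0,0]}'
python3 -m crank '{"travel":[[0,0,0],[0,0,0]],"turn":[0,0]}'
python3 - <<'E'
from h import *
c=read_camera("wrist"); cv2.imwrite("pics/w1.png",c["image"][:,:,::-1]); pickle.dump(c,open("w1.pkl","wb"))
print(rel([.524,.348,.035]), proj(c,[.524,.348,.072]),get_state()["wrist_force"],get_state()["clock"])
E
```

```text
clock: 0.62
tcp_pos: [0.3601, 0.4438, 0.2111]
orientation: [-0.0, 0.171, 0.985, 0.0]
wrist_force: [0.6, 0.8, 0.6]
finger_gap: 0.0849
clock: 1.03
tcp_pos: [0.5255, 0.3471, 0.1909]
orientation: [-0.0, 0.171, 0.985, -0.0]
wrist_force: [0.6, 0.2, -0.3]
finger_gap: 0.085
clock: 1.2
tcp_pos: [0.5256, 0.3466, 0.1901]
orientation: [-0.001, 0.173, 0.985, -0.0]
wrist_force: [-0.7, 0.2, -0.8]
finger_gap: 0.085
[0.006 0.011 3.889] [325.21286745 234.74839581] [-0.15579723  0.23903777 -0.96507868] 1.25
```

View pics/w1.png

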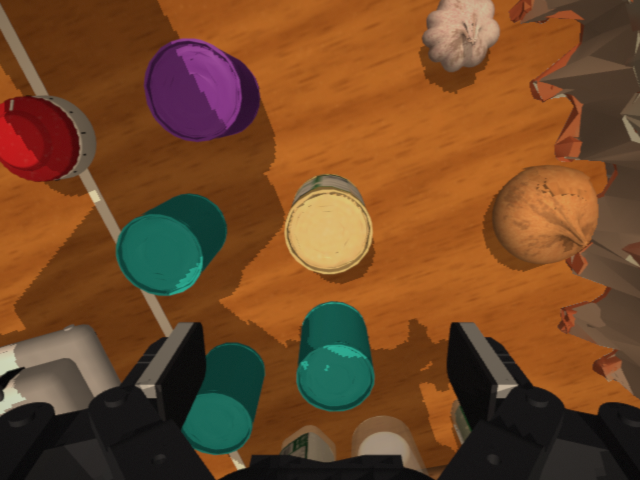

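The wrist view shows the gold lid at (328,232), 2 mm from the prediction, with room for the fingers on both sides. I'll descend and grip.

```bash
python3 -m crank '{"travel":[[0.05,0.05,0.97],[0.05,0.05,1.94],[0.05,0.05,2.91],[0.05,0.05,3.88],[0.05,0.05,3.88]],"turn":[0,0,0,0,0]}' 85 30
python3 -m crank '{"travel":[[0,0,0],[0,0,0],[0,0,0],[0,0,0],[0,0,0]],"turn":[0,0,0,0,0]}' 40 30
python3 -m crank '{"travel":[[0,0,0],[0,0,0],[0,0,0]],"turn":[0,0,0]}' 
python3 -m crank '{"travel":[[0,0,-0.9],[0,0,-1.8],[0,0,-2.7],[0,0,-3.6],[0,0,-3.8]],"turn":[0,0,0,0,0]}' 
for i in 1 2 3 4 5 6 7 8; do python3 -c "
from h import *
read_camera('wrist');print(get_state()['wrist_force'].round(2))"; done
python3 - <<'E'
from h import *
c=[read_camera(n) for n in ("wrist","side")]
cv2.imwrite("pics/w2.png",cv2.resize(np.hstack([x["image"][:,:,::-1] for x in c]),(800,300)))
p,R=tool(); print(p,R.round(3),rel([.602,.089,.20]),get_state()["finger_gap"])
E
```

```text
clock: 1.67
tcp_pos: [0.5158, 0.3493, 0.0285]
orientation: [-0.006, 0.17, 0.985, -0.004]
wrist_force: [-2.6, 0.5, -0.5]
finger_gap: 0.0849
clock: 2.08
tcp_pos: [0.5249, 0.3523, 0.0395]
orientation: [0.002, 0.171, 0.985, 0.002]
wrist_force: [-0.7, 1.0, 7.2]
finger_gap: 0.0567
clock: 2.33
tcp_pos: [0.5249, 0.3523, 0.0395]
orientation: [0.002, 0.171, 0.985, 0.002]
wrist_force: [-1.4, 1.4, 7.9]
finger_gap: 0.0563
clock: 2.75
tcp_pos: [0.5259, 0.3524, 0.1966]
orientation: [0.005, 0.171, 0.985, 0.004]
wrist_force: [0.6, 0.3, -0.6]
finger_gap: 0.0563
[ 0.69 -0.48  0.32]
[-0.1   0.25 -1.07]
[-0.27 -0.11 -2.1 ]
[-0.31  0.24 -1.84]
[ 0.22  0.32 -1.34]
[-0.66  0.24 -2.64]
[-0.25  0.6  -1.75]
[ 0.12  0.22 -2.17]
[0.52221527 0.35056214 0.18650588] [[-0.941  0.337 -0.002]
 [ 0.337  0.941 -0.001]
 [ 0.002 -0.002 -1.   ]] [-4.082 -5.484 -0.335] 0.056673873002
```

View pics/w2.png

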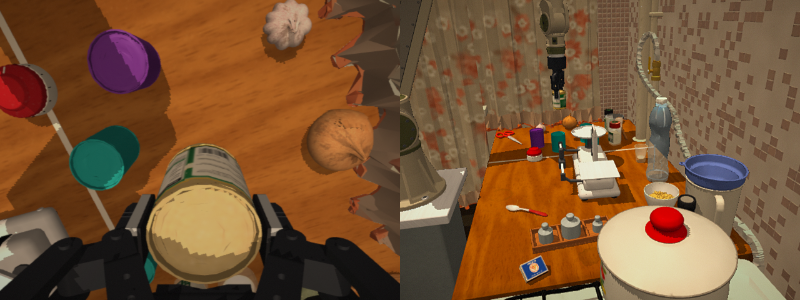

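The tin is held upright and clear, and the wrist force suggests roughly 180 g. I'll carry it to the dish.

```bash
python3 -m crank '{"travel":[[-0.5,-0.68,-0.3],[-1.02,-1.37,-0.34],[-1.53,-2.05,-0.34],[-2.04,-2.74,-0.34],[-2.55,-3.42,-0.34]],"turn":[0,0,0,0,0]}'
python3 -m crank '{"travel":[[-0.51,-0.68,0],[-1.02,-1.37,0],[-1.53,-2.06,0],[-1.53,-2.06,0],[-1.53,-2.06,0]],"turn":[0,0,0,0,0]}'
python3 - <<'E'
from h import *
c=[read_camera(n) for n in ("scene","side")]
cv2.imwrite("pics/d1.png",np.hstack([cv2.resize(x["image"][a:a+150,b:b+200,::-1],(400,300),interpolation=cv2.INTER_CUBIC) for x,a,b in ((c[0],160,220),(c[1],120,210))]))
read_camera("side")
p,R=tool(); print(p,R.round(3),rel([.602,.089,.1375]),get_state()["wrist_force"])
E
```

```text
clock: 3.67
tcp_pos: [0.5728, 0.1864, 0.2012]
orientation: [-0.0, 0.171, 0.985, -0.0]
wrist_force: [0.1, 0.1, -1.5]
finger_gap: 0.0562
clock: 4.08
tcp_pos: [0.6029, 0.0875, 0.2009]
orientation: [-0.001, 0.173, 0.985, 0.0]
wrist_force: [-0.4, 0.4, -1.8]
finger_gap: 0.0563
[0.6021292  0.09042156 0.20129251] [[-0.942  0.336 -0.001]
 [ 0.336  0.942  0.   ]
 [ 0.001  0.    -1.   ]] [-0.011 -0.035  1.595] [-0.21012828  0.40415599 -1.53279013]
```

View pics/d1.png

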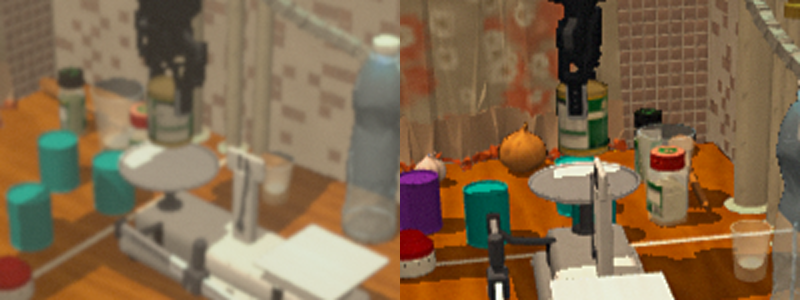

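```bash
python3 -m crank '{"travel":[[0,0,0.6],[0,0,1.0],[0,0,1.3],[0,0,1.5],[0,0,1.58]],"turn":[0,0,0,0,0]}'
python3 -m crank '{"travel":[[0,0,0],[0,0,0]],"turn":[0,0]}'
python3 -m crank '{"travel":[[0,0,0],[0,0,0],[0,0,0],[0,0,0],[0,0,0]],"turn":[0,0,0,0,0]}' 80
python3 -m crank '{"travel":[[0,0,-0.5],[0,0,-1.2],[0,0,-2],[0,0,-3],[0,0,-3.5]],"turn":[0,0,0,0,0]}'
python3 -m crank '{"travel":[[0,0,0],[0,0,0],[0,0,0],[0,0,0],[0,0,0]],"turn":[0,0,0,0,0]}'
python3 - <<'E'
from h import *
c=[read_camera(n) for n in ("scene","side")]
pickle.dump(c,open("d2.pkl","wb"))
cv2.imwrite("pics/d2.png",np.hstack([cv2.resize(x["image"][a:a+150,b:b+150,::-1],(400,400),interpolation=cv2.INTER_CUBIC) for x,a,b in ((c[0],190,275),(c[1],160,230))]))
p,R=tool(); print(p)
E
```

```text
clock: 4.65
tcp_pos: [0.6017, 0.0911, 0.1373]
orientation: [-0.001, 0.17, 0.985, 0.0]
wrist_force: [0.2, 0.5, -0.1]
finger_gap: 0.0567
clock: 4.82
tcp_pos: [0.6026, 0.0903, 0.139]
orientation: [0.0, 0.171, 0.985, 0.0]
wrist_force: [-0.6, -0.1, -0.8]
finger_gap: 0.0561
clock: 5.23
tcp_pos: [0.6029, 0.0894, 0.1389]
orientation: [0.0, 0.171, 0.985, 0.0]
wrist_force: [-0.2, 0.0, -0.3]
finger_gap: 0.08
clock: 5.65
tcp_pos: [0.6036, 0.0895, 0.2833]
orientation: [0.003, 0.171, 0.985, 0.001]
wrist_force: [0.1, 0.9, 0.7]
finger_gap: 0.0799
clock: 6.07
tcp_pos: [0.6019, 0.0895, 0.2767]
orientation: [-0.002, 0.171, 0.985, -0.0]
wrist_force: [-0.5, 0.0, 0.1]
finger_gap: 0.0799
[0.60209401 0.08949399 0.27713773]
```

View pics/d2.png

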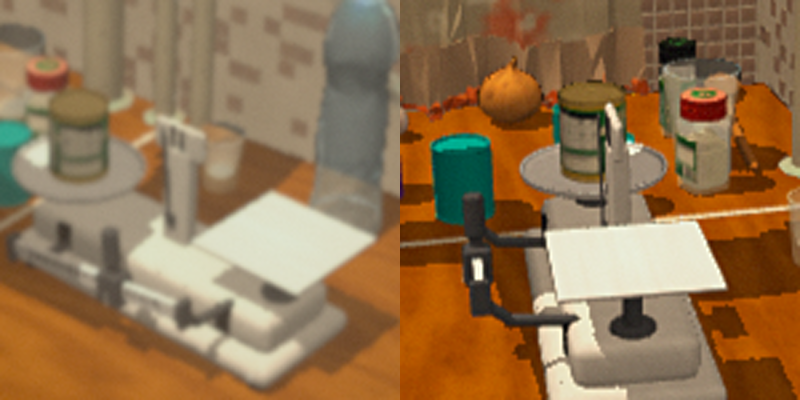

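The tin stands on the dish, which is low now, with the platform high. The poise knob top is at (315,277) in the scene and (257,234) in the side view.

Run:
```python
from h import *
S,D=pickle.load(open("d2.pkl","rb"))
f=.375
s=lambda u,v:(275+u*f,190+v*f)
d=lambda u,v:(230+(u-400)*f,160+v*f)
yaw=-np.arctan2(.015,.241); c,s_=np.cos(yaw),np.sin(yaw); M=np.array([[c,-s_],[s_,c]]); o=np.array([.5945,-.0315])
for n,a,b in (("knob",(108,230),(472,197)),("L",(275,193),(698,223)),("T",(195,240),(546,232)),("Bt",(277,293),(560,300)),("R",(376,238),(723,288)),("dish",(80,168),(594,168)),("lid",(78,102),(592,96)),("railR",(185,312),(480,300)),("railL",(12,240),(0,0))):
    if b!=(0,0):
        x,r=cross(S,s(*a),D,d(*b)); print(n,x.round(3),r.round(4),"scale frame",(M.T@(x[:2]-o)).round(3))
    else: print(n,plane(S,*s(*a),.09),(M.T@(plane(S,*s(*a),.09)[:2]-o)).round(3))
for q in range(-75,80,25):
    X=o+M@[-.105,q/1000]; print(q,((proj(S,[*X,.09])-[275,190])/f).round(0),((proj(D,[*X,.09])-[230,160])/f+[400,0]).round(0))
```

```text
knob [ 0.489 -0.039  0.128] [0.0003] scale frame [-0.105 -0.014]
L [ 0.647 -0.102  0.116] [0.0015] scale frame [ 0.056 -0.067]
T [ 0.536 -0.095  0.118] [0.0008] scale frame [-0.054 -0.067]
Bt [ 0.532 -0.182  0.106] [0.0017] scale frame [-0.053 -0.154]
R [ 0.637 -0.211  0.118] [0.0002] scale frame [ 0.054 -0.176]
dish [0.602 0.088 0.091] [0.0023] scale frame [-0.    0.12]
lid [0.604 0.092 0.156] [0.0013] scale frame [0.001 0.124]
railR [ 0.484 -0.125  0.085] [0.0007] scale frame [-0.105 -0.1  ]
railL [0.46781109 0.05176641 0.09      ] [-0.132  0.075]
-75 [161. 296.] [478. 278.]
-50 [139. 284.] [477. 263.]
-25 [117. 272.] [476. 249.]
0 [ 96. 261.] [475. 236.]
25 [ 75. 250.] [474. 223.]
50 [ 54. 239.] [473. 211.]
75 [ 34. 228.] [472. 199.]
```

```bash
python3 -m crank '{"travel":[[0.3,-0.8,0],[0.6,-1.6,0],[0.95,-2.4,0.4],[1.28,-3.2,1.1],[1.575,-3.975,1.9]],"turn":[-0.07,-0.14,-0.21,-0.281,-0.281]}' 40 20
python3 -m crank '{"travel":[[0,0,0],[0,0,0]],"turn":[0,0]}'
python3 - <<'E'
from h import *
c=read_camera("wrist"); cv2.imwrite("pics/k1.png",c["image"][:,:,::-1]); pickle.dump(c,open("k1.pkl","wb"))
p,R=tool(); print(p,R.round(3),rel([.489,-.039,.108]), proj(c,[.489,-.039,.128]),proj(c,[.587,-.152,.119]))
E
```

```text
clock: 6.58
tcp_pos: [0.4925, -0.0359, 0.2075]
orientation: [0.001, 0.03, 1.0, -0.0]
wrist_force: [1.0, -0.5, -0.4]
finger_gap: 0.0401
clock: 6.75
tcp_pos: [0.4893, -0.0353, 0.2046]
orientation: [-0.003, 0.033, 0.999, 0.001]
wrist_force: [1.1, -0.7, 0.1]
finger_gap: 0.0403
[ 0.492287   -0.03524452  0.20677014] [[-0.998  0.064 -0.001]
 [ 0.064  0.998  0.001]
 [ 0.001  0.001 -1.   ]] [ 0.072 -0.1    2.469] [316.69712624 258.91548947] [153.65395043 408.35336789]
```

View pics/k1.png

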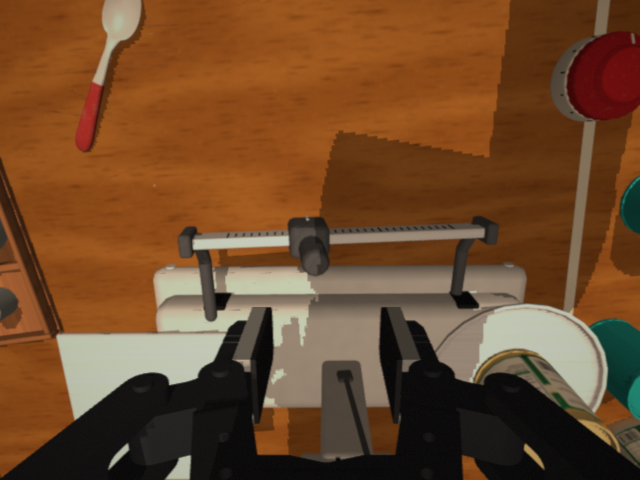

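The knob is at (316,262) as predicted. From the rail view, the block at 309 between inner ends 472 and 197 gives a poise of about 91 mm. I'll straddle the knob and push it toward the 150 end.

```bash
python3 -m crank '{"travel":[[0.05,-0.1,0.8],[0.07,-0.1,1.6],[0.07,-0.1,2.2],[0.07,-0.1,2.42],[0.07,-0.1,2.42]],"turn":[0,0,0,0,0]}'
python3 -m crank '{"travel":[[0,0,0],[0,0,0],[0,0,0],[0,0,0]],"turn":[0,0,0,0]}' 20 20
python3 -m crank '{"travel":[[0,-0.25,0],[0,-0.5,0],[0,-0.75,0],[0,-1.0,0],[0,-1.2,0]],"turn":[0,0,0,0,0]}'
python3 -m crank '{"travel":[[0,-0.15,0],[0,-0.25,0],[0,-0.25,0]],"turn":[0,0,0]}'
python3 -m crank '{"travel":[[0,0,0],[0,0,0],[0,0,0],[0,0,0],[0,0,0]],"turn":[0,0,0,0,0]}' 34
python3 -m crank '{"travel":[[0,0,0],[0,0,-0.8],[0,0,-1.6],[0,0,-2.42],[0,0,-2.42]],"turn":[0,0,0,0,0]}'
python3 -m crank '{"travel":[[0,0,0],[0,0,0],[0,0,0],[0,0,0],[0,0,0]],"turn":[0,0,0,0,0]}'
python3 - <<'E'
from h import *
c=read_camera("wrist");pickle.dump(c,open("k2.pkl","wb"))
d=[read_camera(n) for n in ("scene","side")]
pickle.dump(d,open("d3.pkl","wb"))
cv2.imwrite("pics/k2.png",np.hstack([cv2.resize(x["image"][a:a+h,b:b+w,::-1],(400,400*h//w),interpolation=cv2.INTER_CUBIC) for x,a,b,h,w in ((c,120,120,360,480),(d[1],190,240,105,140))]))
p,R=tool(); print(p)
E
```

```text
clock: 7.22
tcp_pos: [0.4904, -0.0381, 0.1097]
orientation: [-0.001, 0.031, 1.0, 0.0]
wrist_force: [-2.1, 0.6, 0.8]
finger_gap: 0.0398
clock: 7.55
tcp_pos: [0.4915, -0.039, 0.1123]
orientation: [0.002, 0.031, 1.0, -0.0]
wrist_force: [-0.0, -0.6, -0.2]
finger_gap: 0.0198
clock: 7.97
tcp_pos: [0.4869, -0.0882, 0.1107]
orientation: [-0.0, 0.032, 0.999, -0.0]
wrist_force: [0.0, 0.6, -0.5]
finger_gap: 0.0198
clock: 8.22
tcp_pos: [0.4863, -0.0977, 0.1106]
orientation: [-0.0, 0.032, 0.999, -0.0]
wrist_force: [-1.6, -0.1, 0.1]
finger_gap: 0.0197
clock: 8.63
tcp_pos: [0.4865, -0.0963, 0.1107]
orientation: [0.0, 0.031, 1.0, 0.0]
wrist_force: [-0.4, 0.4, -0.4]
finger_gap: 0.0341
clock: 9.05
tcp_pos: [0.4897, -0.0976, 0.2138]
orientation: [0.005, 0.031, 1.0, -0.002]
wrist_force: [0.8, -0.2, 0.2]
finger_gap: 0.0342
clock: 9.47
tcp_pos: [0.4858, -0.0963, 0.2063]
orientation: [-0.001, 0.031, 1.0, 0.0]
wrist_force: [0.2, 0.9, 0.4]
finger_gap: 0.0343
[ 0.48618312 -0.09650408  0.20688781]
```

View pics/k2.png

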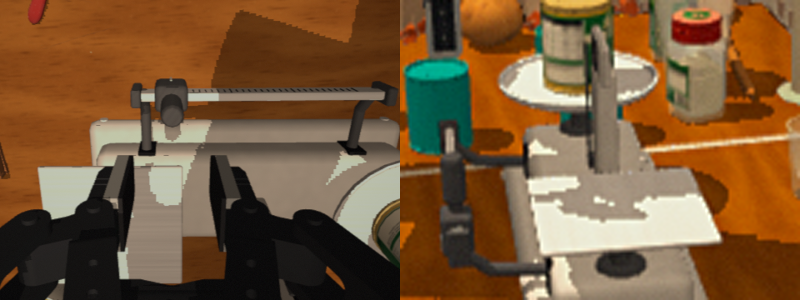

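The poise is near the platform end now and the dish has risen off its stop, so balance is close. I'll measure the tilt numerically by tracking the tin between its low-stop pictures and now.

```bash
cat >> h.py <<'E'
def track(ref,cur,X,h=26,w=22,s=8):
    """vertical motion in m of the tin lid area near X, from ref to cur, per camera"""
    o=[]
    for r,c in zip(ref,cur):
        u,v=proj(r,X).round().astype(int)
        up=lambda im:cv2.resize(cv2.cvtColor(im,cv2.COLOR_RGB2GRAY),None,fx=s,fy=s,interpolation=cv2.INTER_CUBIC)
        T=up(r["image"][v-h:v+h,u-w:u+w]); I=up(c["image"][v-h-14:v+h+6,u-w-4:u+w+4])
        m=cv2.matchTemplate(I,T,cv2.TM_CCOEFF_NORMED); _,q,_,l=cv2.minMaxLoc(m)
        dv=l[1]/s-14; du=l[0]/s-4; g=(proj(r,np.add(X,[0,0,.01]))-proj(r,X))[1]/.01
        o.append((round(dv/g*1000,2),round(du,2),round(q,3)))
    return o
E
python3 - <<'E'
from h import *
ref=pickle.load(open("d2.pkl","rb"));cur=pickle.load(open("d3.pkl","rb"))
for X in ([.603,.09,.15],[.603,.09,.13]):
    for h,w in ((20,12),(26,22)): print(track(ref,cur,X,h,w))
now=[read_camera(n) for n in("scene","side")]
print(track(ref,now,[.603,.09,.13]),get_state()["clock"])
E
```

```text
[(np.float64(10.47), -1.12, 0.224), (np.float64(12.62), -0.25, 0.341)]
[(np.float64(6.63), -0.88, 0.374), (np.float64(11.74), 0.0, 0.569)]
[(np.float64(11.33), -0.5, 0.456), (np.float64(12.49), 0.0, 0.355)]
[(np.float64(9.92), -0.75, 0.447), (np.float64(12.19), 0.0, 0.615)]
[(np.float64(9.92), -0.75, 0.448), (np.float64(12.19), 0.0, 0.615)] 9.7167
```

```bash
python3 -m crank '{"travel":[[0,0,0.8],[0,0,1.6],[0,0,2.2],[0,0,2.42],[0,0,2.42]],"turn":[0,0,0,0,0]}'
python3 -m crank '{"travel":[[0,0,0],[0,0,0],[0,0,0],[0,0,0]],"turn":[0,0,0,0]}' 19 20
python3 -m crank '{"travel":[[0,-0.03,0],[0,-0.06,0],[0,-0.09,0],[0,-0.09,0],[0,-0.09,0]],"turn":[0,0,0,0,0]}'
python3 -m crank '{"travel":[[0,-0.02,0],[0,-0.04,0],[0,-0.06,0],[0,-0.06,0],[0,-0.06,0]],"turn":[0,0,0,0,0]}'
python3 -c "
from h import *
c=read_camera('wrist'); p,R=tool(); C=-c['R'].T@c['t']; print('cam in tool',R.T@(C-p),'axis',R.T@c['R'][2],c['K'][0,0])"
```

```text
clock: 10.13
tcp_pos: [0.4847, -0.096, 0.1085]
orientation: [-0.002, 0.031, 1.0, 0.001]
wrist_force: [-1.0, 0.5, -0.1]
finger_gap: 0.034
clock: 10.47
tcp_pos: [0.4876, -0.097, 0.1122]
orientation: [0.001, 0.031, 1.0, -0.0]
wrist_force: [-0.1, 0.4, 0.6]
finger_gap: 0.0193
clock: 10.88
tcp_pos: [0.4862, -0.1004, 0.1107]
orientation: [-0.0, 0.032, 1.0, -0.0]
wrist_force: [-1.0, -0.7, -1.0]
finger_gap: 0.0192
clock: 11.3
tcp_pos: [0.486, -0.1015, 0.1102]
orientation: [-0.0, 0.031, 1.0, 0.001]
wrist_force: [1.7, 5.2, -3.1]
finger_gap: 0.0193
cam in tool [ 0.07707363  0.00120682 -0.14288708] axis [-3.02910299e-01  3.06123882e-04  9.53019022e-01] 421.0142122439657
```

```bash
python3 -m crank '{"travel":[[0,0.05,0],[0,0.06,0],[0,0.06,0],[0,0.06,0]],"turn":[0,0,0,0]}' 34
python3 -m crank '{"travel":[[0,0,-0.6],[0,0,-1.4],[0,0,-2.2],[0,0,-2.8],[0,0,-2.8]],"turn":[0,0,0,0,0]}'
python3 -m crank '{"travel":[[-0.4,0.8,0],[-0.8,1.4,0],[-1,1.7,0],[-1,1.7,0],[-1,1.7,0]],"turn":[0,0,0,0,0]}' 82
python3 -m crank '{"travel":[[0,0,0],[0,0,0],[0,0,0],[0,0,0],[0,0,0]],"turn":[0,0,0,0,0]}'
python3 - <<'E'
from h import *
c=read_camera("wrist");pickle.dump(c,open("p1.pkl","wb"))
d=[read_camera(n) for n in ("scene","side")];pickle.dump(d,open("d4.pkl","wb"))
q=proj(c,[.594,-.03,.18]).round(); print(q,tool()[0])
u=int(np.clip(q[0]-100,0,440)); v=int(np.clip(q[1]-75,0,330)); print(u,v)
A=cv2.resize(c["image"][v:v+150,u:u+200,::-1],(800,600),interpolation=cv2.INTER_CUBIC)
A[440:,:]=255*0
for i,(x,a,b) in enumerate(((d[0],225,300),(d[1],165,260))): A[440:600,i*400:i*400+213]=cv2.resize(x["image"][a:a+60,b:b+80,::-1],(213,160),interpolation=cv2.INTER_CUBIC)
cv2.imwrite("pics/p1.png",A)
E
```

```text
clock: 11.68
tcp_pos: [0.4863, -0.1005, 0.1109]
orientation: [0.0, 0.031, 1.0, -0.0]
wrist_force: [-0.6, 0.9, -1.0]
finger_gap: 0.0344
clock: 12.1
tcp_pos: [0.4889, -0.1015, 0.2282]
orientation: [0.004, 0.032, 0.999, -0.002]
wrist_force: [0.4, -0.6, 0.2]
finger_gap: 0.034
clock: 12.52
tcp_pos: [0.5303, -0.0345, 0.222]
orientation: [-0.001, 0.031, 1.0, -0.0]
wrist_force: [-0.3, -0.8, 0.5]
finger_gap: 0.0822
clock: 12.93
tcp_pos: [0.5302, -0.0354, 0.2228]
orientation: [0.0, 0.032, 0.999, 0.0]
wrist_force: [0.5, -0.0, -1.0]
finger_gap: 0.0821
[342. 394.] [ 0.53038484 -0.03508217  0.22279815]
242 319
```

View pics/p1.png

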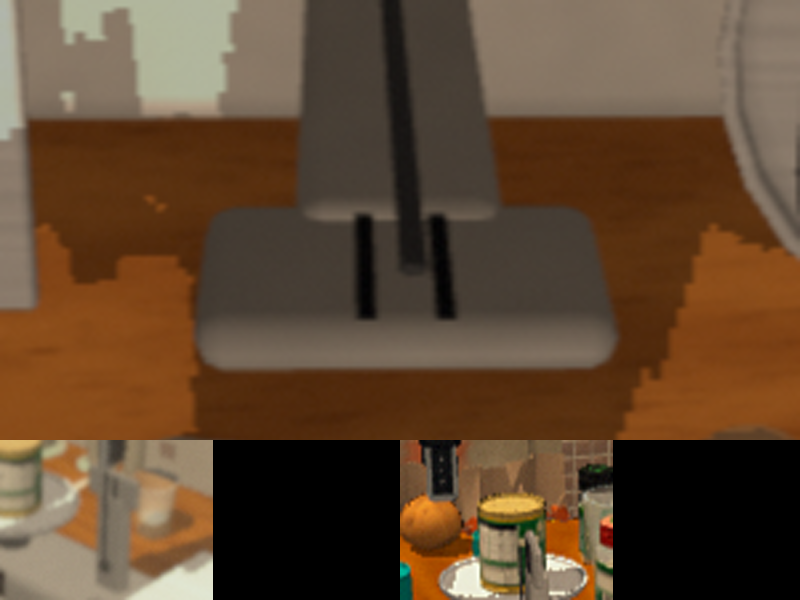

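The close-up shows the two marks at x≈366 and 441 and the pointer tip at x≈412, inside both and at rest, about 1 mm toward the dish side. The poise is at its 150 stop, so it balances alone and no loose weight is needed. I'll confirm with dark profiles and check for motion before handing in.

Run:
```python
from h import *
p=pickle.load(open("p1.pkl","rb")); 
for i in range(2):
    c=read_camera("wrist"); g=cv2.cvtColor(c["image"],cv2.COLOR_RGB2GRAY).astype(float)
    for r in (378,382,384,392): print(r, g[r,328:358].astype(int).tolist() if i==0 else abs(g[r,328:358]-cv2.cvtColor(p["image"],cv2.COLOR_RGB2GRAY)[r,328:358]).max())
S,D=cams(); n=[read_camera(k) for k in("scene","side")]
# bystanders/weights: image change round them (side view)
for nm,X in dict(timer=[.403,.178,.03],purple=[.418,.304,.06],teal1=[.502,.242,.06],jar=[.738,.252,.08],w1=[.42,-.3345,.03],w2=[.481,-.329,.04],w3=[.548,-.326,.03]).items():
    u,v=proj(D,X).astype(int); sl=np.s_[v-8:v+8,u-8:u+8]
    print(nm,np.abs(D["image"][sl].astype(float)-n[1]["image"][sl]).mean().round(1))
```

```text
378 [59, 52, 32, 10, 5, 8, 27, 50, 60, 61, 61, 61, 50, 32, 23, 22, 22, 21, 24, 40, 41, 21, 6, 4, 9, 38, 57, 62, 62, 62]
382 [61, 53, 32, 9, 3, 6, 27, 50, 61, 61, 62, 62, 54, 38, 23, 22, 22, 20, 24, 33, 41, 31, 9, 7, 9, 26, 51, 63, 63, 62]
384 [62, 53, 31, 8, 7, 9, 20, 48, 60, 61, 62, 62, 59, 44, 28, 28, 27, 27, 26, 31, 40, 31, 10, 7, 7, 19, 48, 61, 63, 63]
392 [62, 61, 41, 14, 3, 4, 15, 46, 61, 62, 63, 63, 63, 62, 62, 62, 62, 63, 63, 63, 62, 48, 24, 5, 4, 7, 25, 50, 61, 63]
378 26.0
382 17.0
384 24.0
392 23.0
timer 4.4
purple 19.3
teal1 10.1
jar 3.3
w1 3.4
w2 3.6
w3 3.4
```

Marks are centred at 332 and 351, the pointer at 344, so it lies between them. The purple and teal patches changed in the picture; I'll use one view to see whether that is only the arm's shadow.

Run:
```python
from h import *
S,D=cams(); n=read_camera("side"); m=read_camera("scene")
A=[cv2.resize(x["image"][185:285,180:380,::-1],(400,200)) for x in(D,n)]
B=[cv2.resize(x["image"][220:320,160:360,::-1],(400,200)) for x in(S,m)]
cv2.imwrite("pics/f.png",np.vstack([np.hstack(A),np.hstack(B)]))
```

```text
(no output)
```

View pics/f.png

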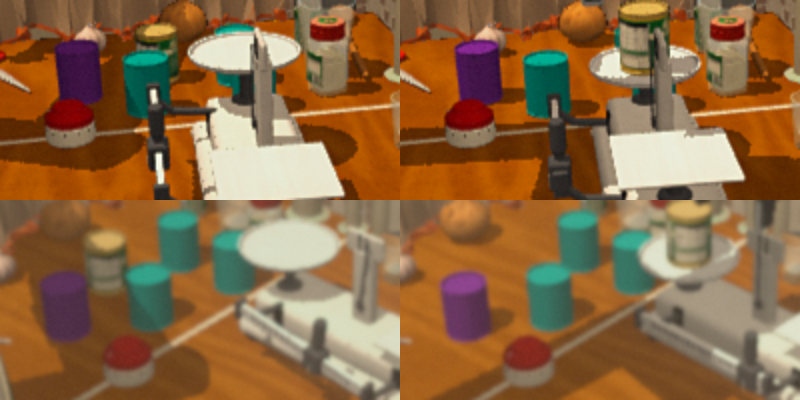

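The before and after pairs match: purple can at (78,70) and (478,70), teal at (147,85) and (547,85), timer and jar unmoved. Only the shadows changed. The tin stands upright on the dish, so I'm handing in.

```bash
python3 -c "
from workcell import *
print(get_state()['clock']); print(hand_in())"
```

```text
13.3833
the job is handed in; nothing more can be done
None
```

I stood the tin upright on the round dish and slid the poise to its right-hand stop, about 150 g. The scale came to rest with its pointer between the two black marks. I used no loose weight; all three are still in their box. I handed in at 13.4 s, with the gripper clear of everything.

**Balance:** In the last close-up the pointer is at pixel column 344, between marks centred at 332 and 351, and it was at rest. It sits about 1.2–1.5 mm off centre towards the dish, so the balance is not exact. The tin probably holds 153–155 g, a few grams more than the poise can counter. I judged that the poise alone does balance it, because the tip lies between the marks. The 100 g weight with the poise near 54 would have centred the pointer better.

**Surroundings:** Pixel checks of the purple and teal cans changed, but the before and after pictures show both standing where they were, so only the arm's shadow differed. The timer, spice jar and weights look unmoved. I did not check the white bowl or the small glass separately, but the arm never went near them.

**A check that failed:** Tracking the tin's height between pictures matched poorly because the shadows had changed. It suggested the tin was about 6 g heavier than the poise before the last push, which agrees with the pointer.

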